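# Clear the calligrapher's desk

### The arm

A 7-joint arm with a two-finger parallel gripper is mounted at the origin on the work surface. World frame = base frame: x ahead of the robot, y to its left, z up, the work surface at z = 0. Lengths are in m, angles in rad, forces in N, time in s.
With the tool pointing down it reaches from about 0.35 to 0.9 m from the base axis. Payload 7.2 kg.
Tool frame: the origin (TCP) lies midway between the tips of the shut fingers; the grasp point (between the pads) lies 19 mm behind it; z points along the fingers, y is the line along which they close (so a half turn about z gives the same grasp; the last joint's range is limited). The gripper opens to 85 mm and grips with 20 to 120 N. Pads are 22 mm wide; open, the fingers measure 114 mm over their backs; the gripper's body (76 mm by 85 mm) begins 54 mm behind the grasp point. The pads swing forward as they close: fully open they stand 13 mm farther back than shut.
Start: joints at [-1.249, 0.411, -0.013, 1.596, 0.006, 1.134, -0.082], TCP at [0.238, 0.578, 0.231] pointing down, gripper open.
Joint ranges: [-2.95, 2.95], [-0.29, 1.99], [-1.47, 1.44], [0.14, 2.54], [-1.03, 4.17], [0.13, 1.85], [-2.86, 2.86]. Speed limits (rad/s): [2.39, 2.39, 3.01, 3.01, 3.14, 3.14, 3.14].

### API

Orientations are given as a unit quaternion [w, x, y, z].
In Python, from bench import sense, grab_frame, get_calibration, sign_off, spot_in, landmark_of gives the robot as it stands.
- The arm moves only by the tool servo_tool, never from a script. Its argument "commands" is a list that holds one entry, the list of rows, each a list of 4 numbers: the shift along the world's x, y, z in units of 0.12 m (1.0 is 0.12 m), then the turn about the world's z in units of pi/2 rad (1.0 is pi/2 rad). In form: [[[x, y, z, turn], ...]]. A call has 1 to 12 rows; each row is the pose to reach, as a shift and turn from the pose commanded when the call began; what a row does not reach only later rows make up. A row lasts 1/12 s, in which the tool goes at most 41.7 mm and 7.16 degrees, less where a joint would pass 70% of its speed; a pose out of reach is approached as far as the arm can. A call with a number of a shift or a turn outside -1 to 1 is refused whole. A call with a gripper value outside its range is refused whole. "gripper" is the opening, from 0 (shut) to 1 (fully open), set as the call begins (left out, the last holds). The fingers move at their own pace and stop on an object; the grip force is fixed at half the most. Time passes only in rows, so rows that repeat a pose let the fingers close. It gives the time, the measured TCP pose, the force, the opening and the grip force at its end, in the units of the state.
- sense(): the state, without advancing time (a new reading comes with each control period).
- grab_frame(name): name is "scene" or "top" or "wrist"; returns (picture, depth): 480x640x3 uint8, red, green, blue; 480x640 float32, m along the optical axis (not along the pixel's ray), 0 where there is no reading.
- get_calibration(name): a dict with "fx", "fy", "cx", "cy" (pixels), "origin" and "orientation" of the camera in the world. Camera axes: x right, y up, looking along -z (the intrinsics and any distortion apply to the point x, -y, -z); pixel columns grow to the right and rows downward; lengths in m; the calibration is good to about 2 mm. A picture is of the moment at which its call begins: read the wrist's pose just before it. get_calibration takes no time and is no camera call; for the wrist camera it gives the pose at the moment of the call.
- sign_off(): hands the job in; it is judged then, once.
Trained networks look in the newest picture that a camera, given by its name, has taken for a name from the list of things; names that differ only in an ending like _2 or _b are one class to them, and where a whole thing is asked for, a point or a joint stands for the part that bears it (a point fixed in the world has none). Each returns a list of dicts, best first, with "conf" (0 to 1); they miss things now and then, are a little off and sometimes report something else, mostly with a low value. They report only what shows in the picture. A call takes as long as a camera call. They do not tell look-alikes from the thing itself.
- spot_in(camera, query): "centre" ([row, column] in pixels, amid what is visible of it).
- landmark_of(camera, query): "centre" ([row, column] in pixels: a listed point, or the origin of a listed thing).
The state is a dict: "time_s": time; "joint_positions": joint angles; "qvel": joint speeds; "joint_efforts": joint torques, N m; "position": TCP position; "ee_rot": TCP orientation; "contact_force": force on the tool from outside, world axes, zero at the start; "ft_torque": the same for the moment, N m; "finger_gap": finger opening in m; "grasp_force": force on a finger pad.
Only numpy, scipy, OpenCV 4.12 (cv2) and the standard library are available. Lean on these libraries where they do the work, as an engineer would, in place of code of your own. Each camera call takes 0.05 s, during which the arm holds its last target. There are 200 camera calls.

### The job

Put the writing things away: the dip pen and the brush into the pen tray, lying flat, one in each lane, both with their tips pointing away from the robot; the round ink bottle into the large bay of the wooden ink caddy and the small square bottle into its small bay; and the eraser flat into the round steel dish. Keep the ink bottles upright all the time and set them down gently instead of dropping them, and do not disturb the rinse cup or the tape dispenser.

Things in the scene. Friction and masses are not known exactly. Their poses are not given: they have to be found in the camera images.
- dip_pen_tip (a point): Dip pen lying on the desk: six-sided wooden handle, cork grip, brass ferrule and pointed steel nib. 155 mm long, 12 mm wide and high (does not roll), 25 g. Its x axis runs along it towards the nib, z is up. This point lies at the nib's end, level with the pen's underside; the middle, the place to grip, is at x = -77.5 mm. The first 31 mm (nib) are thinner.
- brush_tip (a point): Lettering brush lying on the desk: red lacquered handle, aluminium ferrule, pointed dark brown hair (rigid here). 155 mm long, 12 mm wide and high (does not roll), 25 g. Its x axis runs along it towards the hair, z is up. This point lies at the end of the hair, level with the brush's underside; the middle, the place to grip, is at x = -77.5 mm. The first 31 mm (hair) are thinner.
- ink_large: Large round ink bottle, standing upright, closed: dark glass body 56 mm in diameter and 44 mm high with a plain paper label, black screw cap 38 mm in diameter from 44 to 66 mm height (the place to grip), 180 g. Origin at the centre of the underside, z up.
- ink_small: Small square ink bottle, standing upright, closed: dark glass body 34 x 34 mm and 34 mm high with a plain paper label, round black screw cap 26 mm in diameter from 34 to 54 mm height (the place to grip), 80 g. Origin at the centre of the underside, x and y along its sides, z up.
- eraser: White block eraser in a brown cardboard sleeve, lying flat: 56 (x) x 22 (y) x 13 mm (z), 25 g. Origin at the centre of the underside.
- pen_tray: Shallow brown wooden tray with grey felt, fixed: 194 (x) x 142 (y) x 12 mm. Origin at the centre of its underside; x lengthwise, always roughly away from the robot; z up. Floor at z = 4 mm, outer walls 5 mm thick, 12 mm high. A lengthwise rib, 4 mm wide, top at z = 9 mm, parts two lanes 184 x 64 mm with centre lines at y = +34 and -34 mm. Pen and brush take one lane each (either one), tips to +x.
- ink_caddy: Pale wooden open box with two bays, fixed: 96 (x) x 154 (y) x 26 mm. Origin at the centre of its underside, z up. Floor at z = 6 mm, walls 6 mm thick, 26 mm high. The large bay, 84 x 84 mm, has its centre at x = 0, y = +29 mm (for the large round bottle); the small bay, 84 (x) x 52 mm (y), at x = 0, y = -45 mm (for the small square bottle).
- dish: Round shallow steel dish, fixed to the desk: 112 mm across the rim, 16 mm high, the flat floor inside about 94 mm in diameter at z = 3 mm, wall 2.5 mm. Origin at the centre of its underside. The eraser goes here.
- rinse_cup: Bystander, leave alone: empty pewter rinse cup, open at the top, 62 mm in diameter at the rim and 68 mm high, 250 g, loose, beyond the work on the left. Origin at the centre of the underside.
- tape_dispenser: Bystander, leave alone: orange desk tape dispenser with a roll of tape, 150 (x) x 60 (y) mm, 96 mm high, loose, beyond the work on the right. Origin at the centre of the underside.
There are look-alikes about, which are no part of the job. Of the things that look like the ink_caddy, the middle-sized one is meant.

How it is judged:
By the outcome, as a careful person would: the job done as asked, in the order asked, and still so for the second after the job is handed in, with the robot touching nothing.
It also fails if it takes over 120 s, if anything falls off the work surface, if the arm or the gripper's body presses on something with over 40 N, if the wrist force passes 120 N, or if a joint passes its speed limit or range.

## Working session

There is one attempt and no reset: what is moved stays moved. The work goes in short steps, Python scripts to look and compute and a tool call to move; the robot and the scene stay as the last step left them, time stands still between calls to the robot, and variables do not carry over. Pictures are saved under pics/ and viewed, at most 19 in all, crops included, and the job is handed in when it is done.

Besides the shell and the picture viewer there is one more tool, called after ">>>" as name(argument=value, ...), one argument or row to a line, values as JSON. servo_tool: Moves the arm, as the interface text tells. Its arguments: {"type":"object","properties":{"commands":{"type":"array"},"gripper":{"type":"number"}},"required":["commands"]}

```bash
mkdir -p pics; cat > h.py <<'E'
import numpy as np, cv2
from scipy.spatial.transform import Rotation as R
from bench import *
def rot(q): return R.from_quat([q[1],q[2],q[3],q[0]]).as_matrix()
def pt(c,d,r,col,z=None):
    x=np.array([(col-c['cx'])/c['fx'],-(r-c['cy'])/c['fy'],-1.])
    k=c.get('distortion')
    M=rot(c['orientation']);o=np.array(c['origin']);v=M@x
    if z is not None: return o+v*(z-o[2])/v[2]
    return o+v*d
def proj(c,p):
    q=rot(c['orientation']).T@(np.array(p)-np.array(c['origin']))
    return c['cy']-c['fy']*q[1]/-q[2], c['cx']+c['fx']*q[0]/-q[2]
def save(n,im): cv2.imwrite(f'pics/{n}.png',im[:,:,::-1])
E
python3 - <<'E'
from h import *
for cam in ['top','scene']:
    im,d=grab_frame(cam);c=get_calibration(cam);save(cam+'0',im);np.save(cam+'d',d);print(c)
    for q in ['dip_pen_tip','brush_tip','ink_large','ink_small','eraser','pen_tray','ink_caddy','dish','rinse_cup','tape_dispenser']:
        for f in (spot_in,landmark_of):
            for e in f(cam,q)[:4]:
                if e['conf']<.25: continue
                r,k=e['centre'];dd=d[min(479,int(r)),min(639,int(k))]
                print(cam,f.__name__[:4],q,round(e['conf'],2),np.round([r,k]),pt(c,dd,r,k).round(3),pt(c,0,r,k,0).round(3)[:2])
s=sense();print(s['position'],s['ee_rot'],s['time_s'])
E
```

```text
{'fx': 588.24239261432, 'fy': 588.24239261432, 'cx': 328.82144849130833, 'cy': 241.99742438271525, 'origin': array([0.13478561, 0.11692576, 1.78057316]), 'orientation': array([ 0.71255538,  0.0802564 , -0.07475959, -0.69298971])}
top call dip_pen_tip 0.64 [220. 296.] [0.597 0.239 0.011] [0.6  0.24]
top call dip_pen_tip 0.46 [205. 324.] [0.65  0.154 0.001] [0.651 0.154]
top call brush_tip 0.69 [220. 440.] [ 0.612 -0.208  0.001] [ 0.612 -0.208]
top call brush_tip 0.53 [221. 417.] [ 0.607 -0.137  0.002] [ 0.608 -0.137]
top call ink_large 0.78 [273. 311.] [0.425 0.185 0.058] [0.435 0.187]
top call ink_large 0.66 [205. 324.] [ 0.651  0.156 -0.002] [0.65  0.156]
top call ink_small 0.55 [270. 425.] [ 0.441 -0.151  0.059] [ 0.452 -0.16 ]
top call ink_small 0.46 [271. 425.] [ 0.438 -0.152  0.053] [ 0.448 -0.16 ]
top call eraser 0.67 [272. 375.] [ 0.439 -0.006  0.02 ] [ 0.443 -0.007]
top call pen_tray 0.58 [256. 495.] [ 0.501 -0.376  0.004] [ 0.502 -0.377]
top call pen_tray 0.76 [261. 496.] [ 0.486 -0.378  0.005] [ 0.487 -0.379]
top call ink_caddy 0.76 [252. 156.] [0.485 0.667 0.007] [0.486 0.
[... 2585 characters left out ...]
]
scene call ink_caddy 0.79 [286. 446.] [0.495 0.421 0.004] [0.491 0.421]
scene call dish 0.82 [279. 252.] [ 0.633 -0.005  0.001] [ 0.632 -0.005]
scene call dish 0.74 [281. 253.] [0.638 0.002 0.001] [0.637 0.001]
scene call rinse_cup 0.67 [333. 390.] [0.669 0.337 0.008] [0.664 0.336]
scene call rinse_cup 0.96 [349. 390.] [0.715 0.349 0.019] [0.703 0.347]
scene call rinse_cup 0.34 [303. 314.] [ 0.646  0.153 -0.001] [0.646 0.154]
scene call tape_dispenser 0.67 [251. 111.] [ 0.689 -0.341  0.023] [ 0.674 -0.359]
scene call tape_dispenser 0.87 [255. 115.] [ 0.699 -0.324  0.023] [ 0.684 -0.342]
[0.23748926 0.57811314 0.23130567] [-3.85508409e-06  1.93657630e-01  9.81069173e-01  1.23983271e-05] 2.1
```

View pics/top0.png

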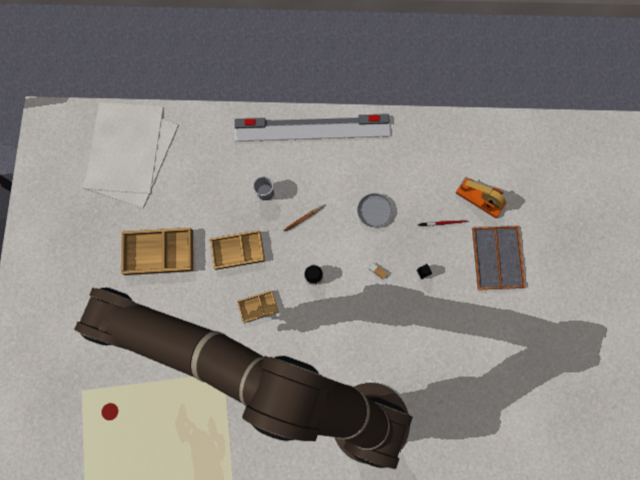

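View pics/scene0.png

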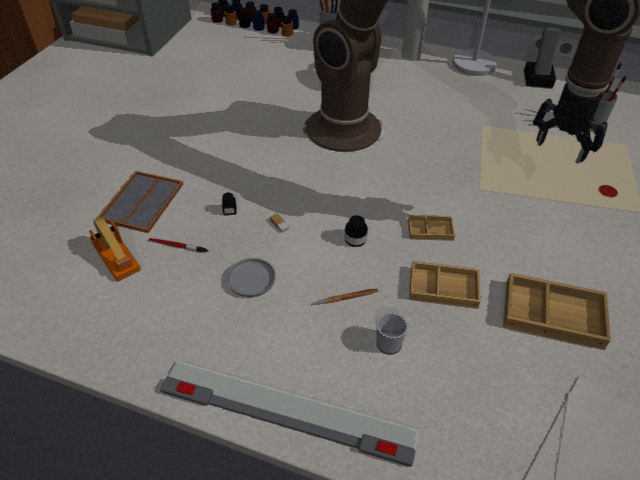

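The top picture shows three caddy look-alikes: large at (252,157), middle-sized at (250,237) and small at (306,258). The middle-sized one is meant, and its larger bay is on the left. The pen is at (218,304) with its tip to the upper right. The brush is at (222,443) with its tip to the left.

```bash
python3 - <<'E'
from h import *
im=cv2.imread('pics/top0.png')
cv2.imwrite('pics/crop1.png',cv2.resize(im[180:330,200:460],(780,450),interpolation=cv2.INTER_CUBIC))
c=get_calibration('wrist');s=sense()
T=rot(s['ee_rot']);print(c,T.T@(c['origin']-s['position']),T.T@rot(c['orientation']))
E
```

```text
{'fx': 340.8727891146235, 'fy': 340.8727891146235, 'cx': 318.30337664826584, 'cy': 237.21434665670975, 'origin': array([0.16735045, 0.60731222, 0.37460127]), 'orientation': array([ 0.82074739, -0.12633647, -0.08509789,  0.55060981])} [ 0.07597486  0.00036067 -0.14329465] [[ 8.74059769e-04  9.53591102e-01  3.01103380e-01]
 [ 9.99999472e-01 -6.70687250e-04 -7.78795353e-04]
 [-5.40706121e-04  3.01103902e-01 -9.53591185e-01]]
```

View pics/crop1.png

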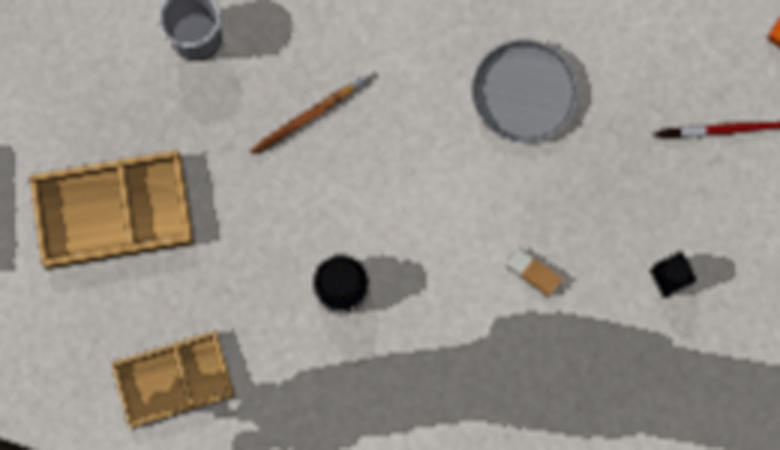

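The crop confirms the middle caddy (large bay left, at crop px (85,215)). The pen nib is at (373,76) and the brush hair at (660,132). Next I'll move to hover over the pen.

>>> servo_tool(
  commands=[
    [[1,-1,0.5,-0.39],[1,-1,0.5,-0.39],[1,-1,0.5,-0.39],[1,-1,0.5,-0.39],[1,-1,0.5,-0.39]],
  ],
  gripper=1,
)

```text
time_s: 2.52
position: [0.3635, 0.4534, 0.294]
ee_rot: [0.002, 0.487, 0.874, 0.001]
contact_force: [0.6, 0.4, 0.2]
finger_gap: 0.0856
grasp_force: 0.0
```

>>> servo_tool(
  commands=[
    [[1,-1,0.2,0],[1,-1,0.2,0],[1,-1,0.2,0],[1,-1,0.2,0],[1,-1,0.2,0]],
  ],
)

```text
time_s: 2.93
position: [0.4838, 0.3306, 0.317]
ee_rot: [0.003, 0.485, 0.874, 0.0]
contact_force: [0.5, -1.1, -0.2]
finger_gap: 0.0855
grasp_force: 0.0
```

>>> servo_tool(
  commands=[
    [[0.4,-0.4,0,0],[0.4,-0.4,0,0],[0.4,-0.4,0,0],[0.4,-0.4,0,0]],
  ],
)

```text
time_s: 3.27
position: [0.5266, 0.2885, 0.3152]
ee_rot: [0.0, 0.482, 0.876, -0.0]
contact_force: [-0.3, 0.6, -0.1]
finger_gap: 0.0852
grasp_force: 0.0
```

```bash
cat >> h.py <<'E'
QS=['dip_pen_tip','brush_tip','ink_large','ink_small','eraser','pen_tray','ink_caddy','dish']
def look(name,qs=QS):
    im,d=grab_frame('wrist');c=get_calibration('wrist');save(name,im);np.savez('pics/'+name,im=im,d=d,**{k:np.array(v) for k,v in c.items()})
    s=sense();y=rot(s['ee_rot'])[:,1];print('tcp',s['position'].round(4),'closing',np.degrees(np.arctan2(y[1],y[0])).round(2),'t',s['time_s'],'gap',s['finger_gap'])
    for q in qs:
        for f in (spot_in,landmark_of):
            for e in f('wrist',q)[:3]:
                if e['conf']<.3: continue
                r,k=e['centre'];dd=d[min(479,int(r)),min(639,int(k))]
                print(f.__name__[:4],q,round(e['conf'],2),np.round([r,k]),pt(c,dd,r,k).round(3),pt(c,0,r,k,0).round(3)[:2])
    return im,d,c
def cloud(d,c):
    v,u=np.mgrid[:480,:640]
    X=np.stack([(u-c['cx'])/c['fx'],-(v-c['cy'])/c['fy'],-np.ones(u.shape)],-1)
    return np.array(c['origin'])+(X*d[...,None])@rot(c['orientation']).T
def ray(c,z):
    v,u=np.mgrid[:480,:640]
    X=np.stack([(u-c['cx'])/c['fx'],-(v-c['cy'])/c['fy'],-np.ones(u.shape)],-1)@rot(c['orientation']).T
    o=np.array(c['origin']);return o+X*((z-o[2])/X[...,2:])
def blob(im,c,mask,near,z,rad=.1,mn=30):
    P=ray(c,z)[...,:2];m=(mask&(np.hypot(*(P-near).transpose(2,0,1))<rad)).astype('uint8')
    n,l,st,ce=cv2.connectedComponentsWithStats(m)
    i=1+np.argmax(st[1:,4]) ;Q=P[l==i]
    (cx,cy),(w,h),a=cv2.minAreaRect((Q*1000).astype('float32'))
    if w<h:w,h,a=h,w,a+90
    return np.array([cx,cy])/1000,w,h,(a+90)%180-90,len(Q)
E
python3 - <<'E'
from h import *
im,d,c=look('w1',['dip_pen_tip','ink_caddy','ink_large','dish','rinse_cup'])
h=cv2.cvtColor(im,cv2.COLOR_RGB2HSV);print(h[...,1].mean())
print(blob(im,c,(h[...,1]>70),np.array([.6,.23]),.006,.12))
E
```

```text
tcp [0.5254 0.2901 0.3151] closing 32.51 t 3.3167 gap 0.08512345775540028
call dip_pen_tip 0.59 [260. 338.] [0.603 0.223 0.011] [0.605 0.22 ]
call dip_pen_tip 0.66 [313. 343.] [ 0.659  0.152 -0.   ] [0.659 0.152]
call ink_caddy 0.93 [ 86. 355.] [0.495 0.423 0.007] [0.496 0.424]
call ink_caddy 0.83 [ 58. 202.] [0.325 0.35  0.006] [0.323 0.349]
call ink_caddy 0.65 [  2. 468.] [0.554 0.562 0.012] [0.556 0.568]
call ink_caddy 0.96 [ 64. 204.] [0.328 0.345 0.004] [0.327 0.344]
call ink_caddy 0.58 [ 94. 354.] [0.5   0.413 0.007] [0.5   0.414]
call ink_caddy 0.43 [326. 168.] [ 0.447 -0.001  0.013] [ 0.446 -0.012]
call ink_large 0.57 [220. 206.] [0.428 0.198 0.068] [0.418 0.171]
call ink_large 0.73 [211. 213.] [0.427 0.204 0.045] [0.421 0.187]
call dish 0.63 [380. 278.] [ 0.638 -0.003  0.004] [ 0.639 -0.007]
call dish 0.75 [378. 276.] [ 0.633 -0.002  0.005] [ 0.635 -0.005]
call dish 0.36 [ 93. 352.] [0.497 0.413 0.009] [0.497 0.414]
call rinse_cup 0.68 [220. 208.] [0.43  0.199 0.067] [0.421 0.172]
call rinse_cup 0.61 [227. 448.] [0.704 0.344 0.007] [0.708 0.344]
call rinse_cup 0.85 [218. 437.] [0.661 0.347 0.058] [0.687 0.346]
24.113304036458334
(array([0.60188916, 0.22795811]), 126.99726104736328, 11.787641525268555, -54.96235656738281, 626)
```

View pics/w1.png

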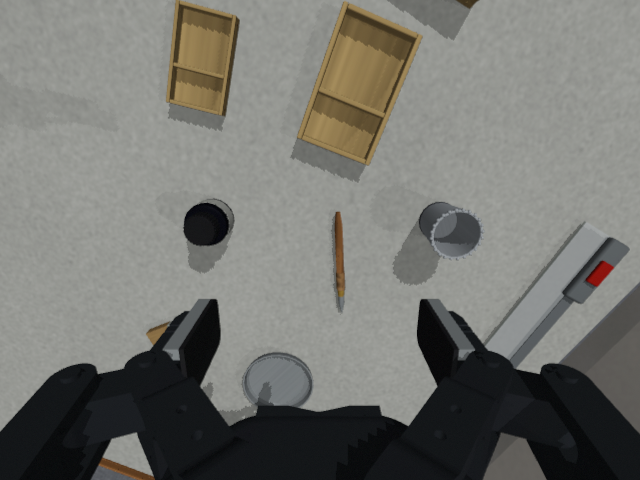

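Pen middle is at about (0.610,0.217), direction −55°. The picture shows it at (340,260) with the nib down, and the cup well clear at (455,230). I'll go down and grip.

>>> servo_tool(
  commands=[
    [[0.7,-0.61,-0.6,0.03],[0.7,-0.61,-1,0.03],[0.7,-0.61,-1,0.03],[0.7,-0.61,-1,0.03],[0.7,-0.61,-1,0.03],[0.7,-0.61,-1,0.03]],
  ],
  gripper=0.6,
)

```text
time_s: 4.32
position: [0.6092, 0.2149, 0.1928]
ee_rot: [-0.001, 0.461, 0.887, -0.002]
contact_force: [-0.1, 0.2, 0.2]
finger_gap: 0.0513
grasp_force: 0.0
```

>>> servo_tool(
  commands=[
    [[0,0,-0.3,0],[0,0,-0.6,0],[0,0,-0.9,0],[0,0,-1,0],[0,0,-1,0]],
  ],
)

```text
time_s: 4.73
position: [0.6074, 0.2177, 0.0733]
ee_rot: [-0.002, 0.459, 0.888, -0.002]
contact_force: [0.5, 0.2, -0.3]
finger_gap: 0.0512
grasp_force: 0.0
```

```bash
python3 - <<'E'
from h import *
im,d,c=look('w2',['dip_pen_tip'])
h=cv2.cvtColor(im,cv2.COLOR_RGB2HSV)
print(blob(im,c,(h[...,1]>70),np.array([.6,.23]),.006,.1))
E
```

```text
tcp [0.6091 0.2178 0.0757] closing 35.33 t 4.7833 gap 0.051089112004418305
call dip_pen_tip 0.69 [244. 320.] [0.606 0.225 0.015] [0.609 0.221]
call dip_pen_tip 0.92 [351. 319.] [0.653 0.158 0.012] [0.658 0.151]
call dip_pen_tip 0.42 [167. 540.] [0.666 0.33  0.045] [0.693 0.343]
(array([0.60480127, 0.22466751]), 130.5895233154297, 12.458127975463867, -54.180118560791016, 3084)
```

View pics/w2.png

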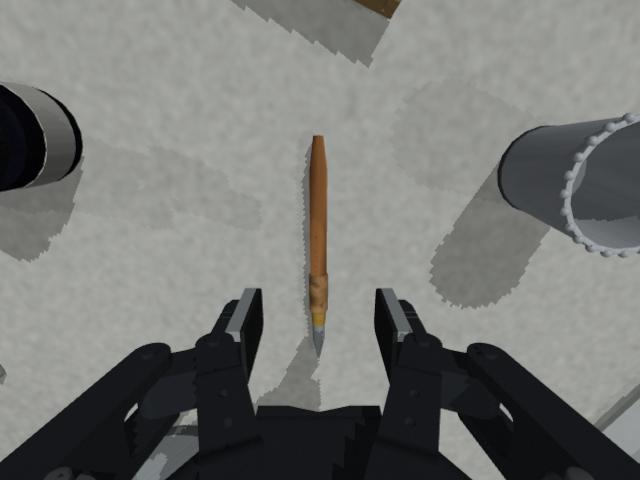

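The pen is centred between the fingers (column 318, nib at row 355). I'll lower and grip it.

>>> servo_tool(
  commands=[
    [[0.02,-0.02,-0.25,0],[0.02,-0.02,-0.45,0],[0.02,-0.02,-0.58,0],[0.02,-0.02,-0.58,0],[0.02,-0.02,-0.58,0]],
  ],
)

```text
time_s: 5.3
position: [0.6129, 0.215, 0.0075]
ee_rot: [0.001, 0.46, 0.888, 0.001]
contact_force: [0.4, -0.1, 0.0]
finger_gap: 0.0514
grasp_force: 0.0
```

>>> servo_tool(
  commands=[
    [[0,0,0,0],[0,0,0,0],[0,0,0,0],[0,0,0,0],[0,0,0,0],[0,0,0,0]],
  ],
  gripper=0,
)

```text
time_s: 5.8
position: [0.613, 0.215, 0.0076]
ee_rot: [0.001, 0.46, 0.888, 0.001]
contact_force: [-1.3, -0.6, 7.8]
finger_gap: 0.0096
grasp_force: 58.7
```

>>> servo_tool(
  commands=[
    [[0,0,0.3,0],[0,0,0.6,0],[0,0,1,0],[0,0,1,0],[0,0,1,0]],
  ],
)

```text
time_s: 6.22
position: [0.6144, 0.2153, 0.1305]
ee_rot: [0.002, 0.46, 0.888, 0.003]
contact_force: [0.4, -0.3, -0.1]
finger_gap: 0.0097
grasp_force: 58.9
```

>>> servo_tool(
  commands=[
    [[-0.3,-0.3,0.3,0.15],[-0.3,-0.6,0.5,0.25],[-0.3,-1,0.8,0.35],[-0.3,-1,1,0.4],[-0.3,-1,1,0.4]],
  ],
)

```text
time_s: 6.63
position: [0.577, 0.0894, 0.2497]
ee_rot: [0.002, 0.164, 0.986, -0.0]
contact_force: [1.6, 0.6, 0.0]
finger_gap: 0.0094
grasp_force: 58.9
```

>>> servo_tool(
  commands=[
    [[-0.3,-0.35,0,0.1],[-0.3,-0.7,0,0.21],[-0.3,-1,0,0.21],[-0.3,-1,0,0.21]],
  ],
)

```text
time_s: 6.97
position: [0.5383, -0.0334, 0.2454]
ee_rot: [-0.0, 0.001, 1.0, -0.002]
contact_force: [-0.2, -1.1, -0.6]
finger_gap: 0.0092
grasp_force: 59.0
```

>>> servo_tool(
  commands=[
    [[-0.3,-0.35,0,0],[-0.3,-0.7,0,0],[-0.3,-1,0,0],[-0.3,-1,0,0]],
  ],
)

```text
time_s: 7.3
position: [0.5018, -0.1534, 0.2454]
ee_rot: [-0.0, 0.005, 1.0, -0.002]
contact_force: [-0.1, -0.2, 0.2]
finger_gap: 0.0096
grasp_force: 59.0
```

```bash
python3 - <<'E'
from h import *
im,d,c=look('w3',['brush_tip','eraser','ink_small','dish','pen_tray'])
E
```

```text
tcp [ 0.5024 -0.1512  0.2452] closing 89.48 t 7.35 gap 0.009291793475125291
call brush_tip 0.96 [284. 261.] [ 0.605 -0.222  0.011] [ 0.61  -0.224]
call brush_tip 0.54 [148. 445.] [ 0.446 -0.017  0.014] [ 0.447 -0.012]
call brush_tip 0.41 [420. 322.] [ 0.493 -0.15   0.324] [ 0.826 -0.149]
call eraser 0.79 [148. 445.] [ 0.446 -0.017  0.014] [ 0.447 -0.011]
call eraser 0.86 [144. 441.] [ 0.442 -0.02   0.014] [ 0.442 -0.016]
call ink_small 0.64 [147. 306.] [ 0.442 -0.163  0.055] [ 0.445 -0.165]
call ink_small 0.89 [147. 317.] [ 0.433 -0.151  0.249] [ 0.444 -0.152]
call dish 0.87 [306. 441.] [0.64  0.002 0.005] [0.643 0.004]
call dish 0.75 [304. 434.] [ 0.637 -0.007  0.004] [ 0.639 -0.006]
call pen_tray 0.61 [193. 113.] [ 0.493 -0.382  0.009] [ 0.494 -0.387]
call pen_tray 0.77 [198. 122.] [ 0.498 -0.374  0.006] [ 0.5   -0.378]
```

>>> servo_tool(
  commands=[
    [[-0.2,-0.35,0,0],[-0.3,-0.7,0,0],[-0.3,-1,0,0],[-0.3,-1,0,0]],
  ],
)

```text
time_s: 8.18
position: [0.4655, -0.2734, 0.2464]
ee_rot: [0.0, 0.004, 1.0, -0.002]
contact_force: [-0.5, -0.7, 0.2]
finger_gap: 0.0091
grasp_force: 59.0
```

```bash
python3 - <<'E'
from h import *
im,d,c=look('w4',['brush_tip','ink_small','pen_tray'])
P=cloud(d,c);h=cv2.cvtColor(im,cv2.COLOR_RGB2HSV)
print(blob(im,c,(h[...,1]>70)&(P[...,2]<.02),np.array([.49,-.38]),.012,.14))
E
```

```text
tcp [ 0.4665 -0.2703  0.2461] closing 89.58 t 8.2333 gap 0.009399558702918328
call brush_tip 0.7 [305. 396.] [ 0.599 -0.175  0.011] [ 0.604 -0.172]
call brush_tip 0.84 [300. 427.] [ 0.597 -0.133  0.001] [ 0.598 -0.133]
call ink_small 0.96 [179. 429.] [ 0.438 -0.161  0.052] [ 0.445 -0.144]
call ink_small 0.96 [179. 422.] [ 0.44  -0.163  0.033] [ 0.445 -0.153]
call pen_tray 0.62 [224. 223.] [ 0.494 -0.381  0.009] [ 0.496 -0.384]
call pen_tray 0.7 [230. 225.] [ 0.501 -0.38   0.008] [ 0.504 -0.382]
(array([ 0.50015283, -0.38087793]), 193.59133911132812, 142.310302734375, 3.79803204536438, 4827)
```

View pics/w4.png

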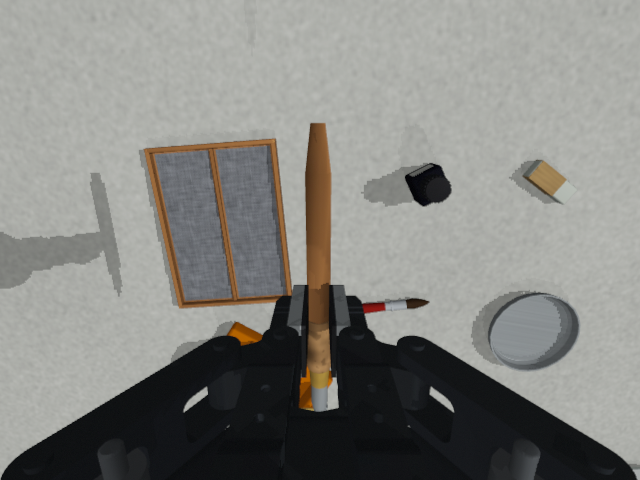

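The tray fit is (0.500,−0.381), yaw 3.8°, 193.6×142.3 mm, which matches the given size. The pen is held straight, with its nib pointing away from the robot. It goes into the −y lane.

>>> servo_tool(
  commands=[
    [[0.3,-0.35,-0.1,0.05],[0.3,-0.7,-0.3,0.05],[0.3,-1,-0.5,0.05],[0.3,-1,-0.5,0.05],[0.3,-1,-0.5,0.05]],
  ],
)

```text
time_s: 8.95
position: [0.502, -0.3882, 0.1824]
ee_rot: [-0.002, -0.037, 0.999, 0.0]
contact_force: [-0.7, 1.0, -0.1]
finger_gap: 0.0097
grasp_force: 59.0
```

>>> servo_tool(
  commands=[
    [[0,-0.2,-0.25,0],[0,-0.2,-0.5,0],[0,-0.2,-0.8,0],[0,-0.2,-1,0],[0,-0.2,-1,0],[0,-0.2,-1,0]],
  ],
)

```text
time_s: 9.45
position: [0.5042, -0.4077, 0.0653]
ee_rot: [-0.001, -0.04, 0.999, 0.001]
contact_force: [1.0, -0.3, 0.2]
finger_gap: 0.0093
grasp_force: 59.0
```

```bash
python3 - <<'E'
from h import *
im,d,c=look('w5',['dip_pen_tip'])
E
```

```text
tcp [ 0.5051 -0.4088  0.0669] closing 94.56 t 9.5 gap 0.009435379192039699
call dip_pen_tip 0.6 [258. 320.] [ 0.483 -0.41   0.071] [ 0.51  -0.408]
call dip_pen_tip 0.77 [419. 322.] [ 0.495 -0.409  0.145] [ 0.644 -0.395]
```

View pics/w5.png

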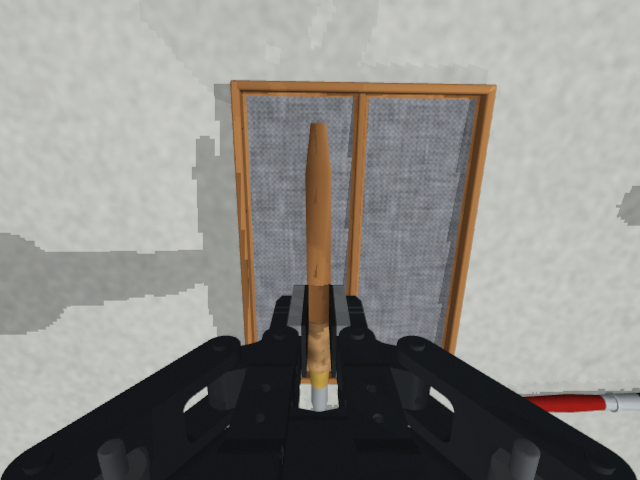

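The pen is over the left-hand lane, slightly off towards the rib (column 318; lane spans 245–352). I'll correct by 6 mm, lower and release.

>>> servo_tool(
  commands=[
    [[-0.02,-0.05,-0.1,0],[-0.02,-0.05,-0.25,0],[-0.02,-0.05,-0.38,0],[-0.02,-0.05,-0.44,0],[-0.02,-0.05,-0.44,0],[-0.02,-0.05,-0.44,0]],
  ],
)

```text
time_s: 10.1
position: [0.5016, -0.4161, 0.0132]
ee_rot: [0.0, -0.039, 0.999, -0.0]
contact_force: [-0.3, -0.1, -0.6]
finger_gap: 0.0093
grasp_force: 59.0
```

>>> servo_tool(
  commands=[
    [[0,0,0,0],[0,0,0,0],[0,0,0,0],[0,0,0,0]],
  ],
  gripper=0.3,
)

```text
time_s: 10.43
position: [0.5017, -0.4156, 0.0133]
ee_rot: [0.0, -0.039, 0.999, -0.0]
contact_force: [0.2, 0.5, 0.4]
finger_gap: 0.0259
grasp_force: 0.0
```

>>> servo_tool(
  commands=[
    [[0,0,0.25,0],[0,0,0.5,0],[0,0,1,0],[0,0,1,0],[0,0,1,0]],
  ],
)

```text
time_s: 10.85
position: [0.5038, -0.4177, 0.1388]
ee_rot: [0.004, -0.039, 0.999, -0.003]
contact_force: [0.4, -0.9, 0.0]
finger_gap: 0.0257
grasp_force: 0.0
```

```bash
python3 - <<'E'
from h import *
im,d,c=look('w6',['dip_pen_tip','brush_tip'])
h=cv2.cvtColor(im,cv2.COLOR_RGB2HSV)
print(blob(im,c,(h[...,1]>100)&((h[...,0]<8)|(h[...,0]>170)),np.array([.605,-.21]),.006,.12))
E
```

```text
tcp [ 0.5029 -0.4166  0.136 ] closing 94.48 t 10.9 gap 0.025644818241880488
call dip_pen_tip 0.59 [210. 321.] [ 0.489 -0.416  0.014] [ 0.492 -0.416]
call brush_tip 0.66 [344. 537.] [ 0.6   -0.207  0.009] [ 0.606 -0.2  ]
call brush_tip 0.97 [337. 602.] [ 0.594 -0.14  -0.001] [ 0.593 -0.14 ]
(array([ 0.60324567, -0.2345585 ]), 91.2844467163086, 13.04593563079834, -85.34409666061401, 1033)
```

View pics/w6.png

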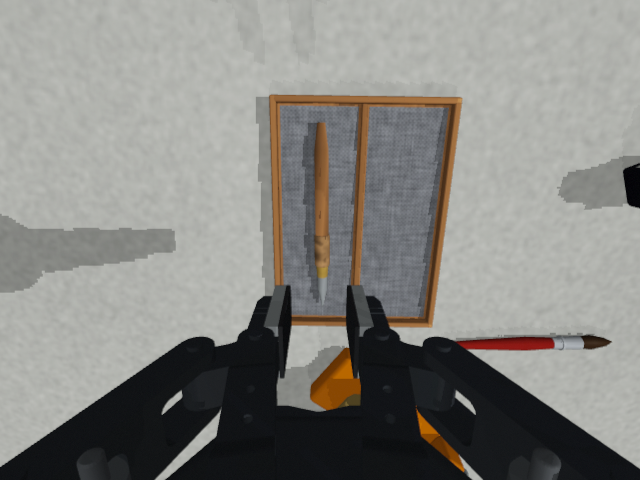

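The pen is flat in its lane, nib at (322,300) away from the robot. The brush is at (535,344), with its tip at (605,342). I'll move to it now.

>>> servo_tool(
  commands=[
    [[0,0.3,0.2,-0.08],[0.1,0.6,0.4,-0.16],[0.3,1,0.5,-0.24],[0.3,1,0.5,-0.32],[0.3,1,0.5,-0.4],[0.3,1,0.5,-0.48],[0.3,1,0.5,-0.5]],
  ],
  gripper=0.6,
)

```text
time_s: 11.68
position: [0.5374, -0.2944, 0.1915]
ee_rot: [-0.001, 0.349, 0.937, -0.0]
contact_force: [-0.3, 0.4, 0.7]
finger_gap: 0.0514
grasp_force: 0.0
```

>>> servo_tool(
  commands=[
    [[0.25,0.34,0,-0.08],[0.53,0.68,0,-0.16],[0.53,0.68,0,-0.24],[0.53,0.68,0,-0.32],[0.53,0.68,0,-0.4],[0.53,0.68,-0.2,-0.48],[0.53,0.68,-0.5,-0.5],[0.53,0.68,-0.5,-0.5],[0.53,0.68,-0.5,-0.5]],
  ],
)

```text
time_s: 12.43
position: [0.5994, -0.2131, 0.1305]
ee_rot: [-0.002, 0.678, 0.735, -0.002]
contact_force: [-0.0, -1.1, 1.5]
finger_gap: 0.0512
grasp_force: 0.0
```

```bash
python3 - <<'E'
from h import *
im,d,c=look('w7',['brush_tip','tape_dispenser'])
h=cv2.cvtColor(im,cv2.COLOR_RGB2HSV)
print(blob(im,c,(h[...,1]>100)&((h[...,0]<8)|(h[...,0]>170)),np.array([.605,-.21]),.006,.12))
E
```

```text
tcp [ 0.6006 -0.214   0.1325] closing 4.57 t 12.4833 gap 0.050816392662934404
call brush_tip 0.97 [217. 323.] [ 0.604 -0.202  0.014] [ 0.605 -0.206]
call brush_tip 0.87 [129. 318.] [ 0.595 -0.137  0.002] [ 0.595 -0.137]
call tape_dispenser 0.8 [337. 438.] [ 0.71  -0.296  0.025] [ 0.721 -0.312]
call tape_dispenser 0.67 [138. 108.] [ 0.461 -0.153  0.047] [ 0.433 -0.157]
(array([ 0.60859869, -0.24538297]), 100.40419006347656, 10.85644817352295, -84.78981733322144, 1237)
```

View pics/w7.png

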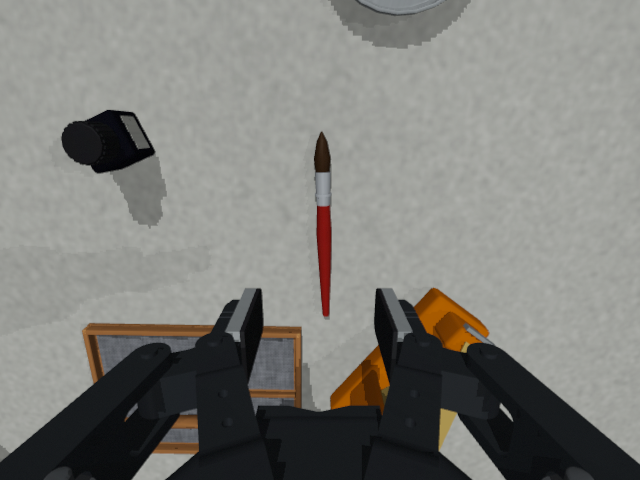

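```bash
python3 - <<'E'
from h import *
z=np.load('pics/w7.npz');c={k:z[k] for k in ('fx','fy','cx','cy','origin','orientation')};im=z['im'];P=cloud(z['d'],c)
h=cv2.cvtColor(im,cv2.COLOR_RGB2HSV);m=(h[...,1]>150)&(h[...,0]>8)&(h[...,0]<25)&(P[...,0]>.58)
m[:, :330]=False
Q=P[m];q=(Q[:,:2]-[.6035,-.2155]);print(len(Q),Q.min(0),Q.max(0),np.hypot(*q.T).min(),q[np.hypot(*q.T).argmin()])
E
```

```text
4590 [ 0.59578    -0.38306565  0.0054633 ] [ 0.75148642 -0.13734238  0.2758473 ] 0.011214631074457635 [0.0010608  0.01116435]
```

The brush is centred (hair up at (130,320)) and the tape dispenser stands clear, over 6 cm away. I'll grip it.

>>> servo_tool(
  commands=[
    [[0.02,-0.02,-0.25,0],[0.02,-0.02,-0.5,0],[0.02,-0.02,-0.75,0],[0.02,-0.02,-0.9,0],[0.02,-0.02,-1,0],[0.02,-0.02,-1,0]],
  ],
)

```text
time_s: 13.18
position: [0.6027, -0.2159, 0.0114]
ee_rot: [-0.001, 0.679, 0.734, -0.0]
contact_force: [-0.8, 0.6, 0.1]
finger_gap: 0.0511
grasp_force: 0.0
```

>>> servo_tool(
  commands=[
    [[0,0,-0.03,0],[0,0,-0.03,0],[0,0,-0.03,0],[0,0,-0.03,0],[0,0,-0.03,0],[0,0,-0.03,0]],
  ],
  gripper=0,
)

```text
time_s: 13.68
position: [0.6045, -0.2166, 0.0109]
ee_rot: [0.001, 0.679, 0.734, 0.001]
contact_force: [-0.4, 0.8, 6.5]
finger_gap: 0.0081
grasp_force: 58.9
```

>>> servo_tool(
  commands=[
    [[0,0,0.25,0],[0,0,0.5,0],[0,0,0.8,0],[0,0,1,0],[0,0,1,0]],
  ],
)

```text
time_s: 14.1
position: [0.6063, -0.2179, 0.1355]
ee_rot: [0.004, 0.679, 0.734, 0.002]
contact_force: [0.3, -0.5, -0.3]
finger_gap: 0.0076
grasp_force: 58.6
```

>>> servo_tool(
  commands=[
    [[-0.3,0,0.3,-0.08],[-0.5,-0.2,0.4,-0.16],[-0.5,-0.4,0.4,-0.24],[-0.5,-0.4,0.4,-0.32],[-0.5,-0.4,0.4,-0.4],[-0.5,-0.4,0.4,-0.48],[-0.5,-0.4,0.4,-0.5],[-0.5,-0.4,0.4,-0.5]],
  ],
)

```text
time_s: 14.77
position: [0.5435, -0.264, 0.1771]
ee_rot: [-0.0, 0.909, 0.418, -0.0]
contact_force: [-0.4, 0.1, -0.4]
finger_gap: 0.0074
grasp_force: 58.7
```

>>> servo_tool(
  commands=[
    [[-0.2,-0.3,0,-0.08],[-0.39,-0.68,0,-0.16],[-0.39,-0.68,0,-0.24],[-0.39,-0.68,0,-0.32],[-0.39,-0.68,-0.3,-0.4],[-0.39,-0.68,-0.6,-0.48],[-0.39,-0.68,-0.9,-0.51],[-0.39,-0.68,-0.9,-0.51],[-0.39,-0.68,-0.9,-0.51]],
  ],
)

```text
time_s: 15.52
position: [0.4957, -0.3454, 0.0684]
ee_rot: [-0.001, 0.999, 0.033, -0.002]
contact_force: [0.5, -0.9, 1.7]
finger_gap: 0.0077
grasp_force: 58.8
```

```bash
python3 - <<'E'
from h import *
im,d,c=look('w8',['brush_tip'])
E
```

```text
tcp [ 0.4967 -0.3465  0.0704] closing -86.27 t 15.5667 gap 0.007806806540218815
call brush_tip 0.7 [243. 319.] [ 0.527 -0.345  0.072] [ 0.503 -0.346]
call brush_tip 0.85 [122. 317.] [ 0.579 -0.34   0.007] [ 0.579 -0.34 ]
```

View pics/w8.png

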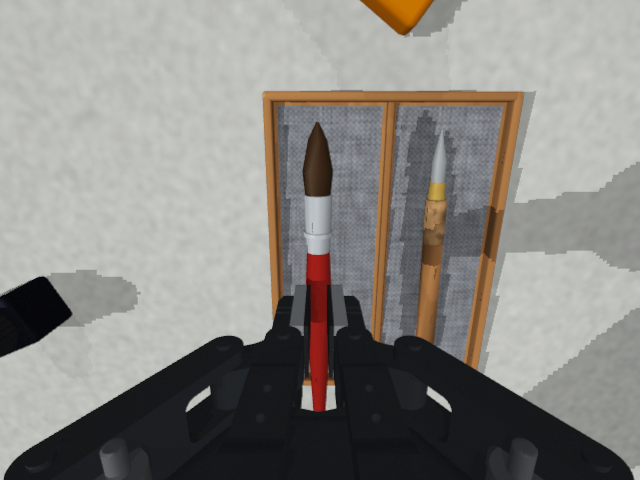

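The brush is aligned in the free lane with its hair away from the robot at (122,317); the pen is in the other lane at column 437. I'll lower and release.

>>> servo_tool(
  commands=[
    [[0,0,-0.12,0],[0,0,-0.25,0],[0,0,-0.36,0],[0,0,-0.43,0],[0,0,-0.45,0],[0,0,-0.45,0]],
  ],
)

```text
time_s: 16.17
position: [0.4964, -0.3455, 0.015]
ee_rot: [-0.001, 1.0, 0.031, -0.0]
contact_force: [-0.6, 2.1, 4.6]
finger_gap: 0.0072
grasp_force: 61.2
```

>>> servo_tool(
  commands=[
    [[0,0,0,0],[0,0,0,0],[0,0,0,0],[0,0,0,0]],
  ],
  gripper=0.3,
)

```text
time_s: 16.5
position: [0.4966, -0.346, 0.0151]
ee_rot: [0.0, 1.0, 0.031, -0.0]
contact_force: [0.3, 0.4, 0.1]
finger_gap: 0.0257
grasp_force: 0.0
```

>>> servo_tool(
  commands=[
    [[0,0,0.25,0],[0,0,0.5,0],[0,0,1,0],[0,0,1,0],[0,0,1,0]],
  ],
)

```text
time_s: 16.92
position: [0.4982, -0.3479, 0.1398]
ee_rot: [0.002, 1.0, 0.031, 0.003]
contact_force: [0.3, -0.7, 0.6]
finger_gap: 0.0257
grasp_force: 0.0
```

```bash
python3 - <<'E'
from h import *
im,d,c=look('w9',['brush_tip','dip_pen_tip'])
P=cloud(d,c)
h=cv2.cvtColor(im,cv2.COLOR_RGB2HSV)
b=blob(im,c,(h[...,1]>130)&((h[...,0]<6)|(h[...,0]>170)),np.array([.49,-.347]),.01,.1);print(b)
E
```

```text
tcp [ 0.4977 -0.3467  0.1374] closing -86.41 t 16.9667 gap 0.0251595825352711
call brush_tip 0.86 [215. 310.] [ 0.51  -0.34   0.013] [ 0.507 -0.34 ]
call brush_tip 0.66 [208. 368.] [ 0.516 -0.387  0.002] [ 0.516 -0.387]
call brush_tip 0.61 [130. 311.] [ 0.576 -0.337  0.004] [ 0.576 -0.337]
call dip_pen_tip 0.63 [232. 401.] [ 0.501 -0.414  0.013] [ 0.497 -0.418]
call dip_pen_tip 0.9 [133. 402.] [ 0.578 -0.408  0.004] [ 0.578 -0.409]
(array([ 0.47074506, -0.3458042 ]), 97.92745208740234, 11.57915210723877, 3.126460552215576, 1231)
```

Both are in their lanes and straight. Next is the large bottle, measuring the eraser and dish on the way.

>>> servo_tool(
  commands=[
    [[-0.1,0.3,0.3,0.08],[-0.1,0.6,0.5,0.16],[-0.1,1,0.5,0.24],[-0.1,1,0.5,0.32],[-0.1,1,0.5,0.4],[-0.1,1,0.5,0.4]],
  ],
  gripper=0.8,
)

```text
time_s: 17.67
position: [0.4848, -0.2239, 0.1947]
ee_rot: [-0.001, 0.939, 0.343, -0.0]
contact_force: [0.2, -0.8, 0.1]
finger_gap: 0.0682
grasp_force: 0.0
```

>>> servo_tool(
  commands=[
    [[-0.2,0.3,0.3,0.08],[-0.2,0.5,0.4,0.16],[-0.2,0.7,0.4,0.24],[-0.2,0.8,0.4,0.32],[-0.2,1,0.4,0.4],[-0.2,1,0.4,0.48],[-0.2,1,0.4,0.5]],
  ],
)

```text
time_s: 18.25
position: [0.4605, -0.1049, 0.2427]
ee_rot: [-0.001, 0.738, 0.675, -0.0]
contact_force: [0.0, -0.6, 1.1]
finger_gap: 0.0687
grasp_force: 0.0
```

>>> servo_tool(
  commands=[
    [[-0.1,0.3,0,0.08],[-0.1,0.5,0,0.16],[-0.1,0.7,0,0.24],[-0.1,0.8,0,0.32],[-0.1,1,0,0.4],[-0.1,1,0,0.48],[-0.1,1,0,0.5]],
  ],
)

```text
time_s: 18.83
position: [0.4484, 0.0147, 0.2425]
ee_rot: [-0.001, 0.424, 0.906, -0.001]
contact_force: [-0.4, -0.8, -0.2]
finger_gap: 0.0684
grasp_force: 0.0
```

>>> servo_tool(
  commands=[
    [[-0.1,0.3,0,0.08],[-0.1,0.5,0,0.16],[-0.1,0.7,0,0.24],[-0.1,0.8,0,0.32],[-0.1,1,0,0.4],[-0.1,1,0,0.48],[-0.1,1,0,0.5],[-0.1,1,0,0.5],[-0.1,1,0,0.5]],
  ],
)

```text
time_s: 19.58
position: [0.4367, 0.1332, 0.2426]
ee_rot: [-0.001, 0.05, 0.999, -0.001]
contact_force: [0.6, -0.2, 0.0]
finger_gap: 0.0684
grasp_force: 0.0
```

```bash
python3 - <<'E'
from h import *
im,d,c=look('w10',['ink_large','eraser','ink_caddy','dish'])
P=cloud(d,c);g=im.max(2);h=cv2.cvtColor(im,cv2.COLOR_RGB2HSV)
m=(P[...,2]>.058)&(P[...,2]<.074)&(np.hypot(P[...,0]-.425,P[...,1]-.19)<.06)
Q=P[m];print(len(Q),Q[:,:2].mean(0),Q.min(0),Q.max(0))
w=(h[...,1]>60)&(h[...,0]>8)&(h[...,0]<28)
print('caddy',blob(im,c,w,np.array([.5,.42]),.026,.11))
print('eraser',blob(im,c,(h[...,1]>60),np.array([.445,-.01]),.013,.06))
E
```

```text
tcp [0.4367 0.1333 0.2428] closing 84.26 t 19.6333 gap 0.06794878646524252
call ink_large 0.96 [190. 362.] [0.419 0.177 0.066] [0.431 0.184]
call ink_large 0.92 [186. 359.] [0.415 0.174 0.067] [0.426 0.181]
call ink_large 0.59 [230. 565.] [0.493 0.399 0.028] [0.503 0.419]
call eraser 0.9 [221. 188.] [ 0.444 -0.015  0.014] [ 0.447 -0.021]
call eraser 0.71 [221. 193.] [ 0.444 -0.009  0.014] [ 0.448 -0.015]
call ink_caddy 0.86 [234. 567.] [0.496 0.401 0.028] [0.507 0.422]
call ink_caddy 0.6 [ 72. 518.] [0.326 0.348 0.005] [0.326 0.351]
call ink_caddy 0.93 [230. 562.] [0.492 0.396 0.027] [0.502 0.415]
call dish 0.69 [370. 247.] [0.656 0.016 0.004] [0.66  0.014]
call dish 0.93 [358. 229.] [0.441 0.099 0.276] [ 0.639 -0.007]
1314 [0.42622106 0.17898509] [0.40774465 0.15990363 0.05806768] [0.44653961 0.19879522 0.06954933]
caddy (array([0.49740894, 0.40494373]), 152.1685791015625, 105.19949340820312, -78.33220291137695, 12461)
eraser (array([ 0.44155429, -0.02189281]), 37.876312255859375, 27.268238067626953, 55.23552322387695, 755)
```

View pics/w10.png

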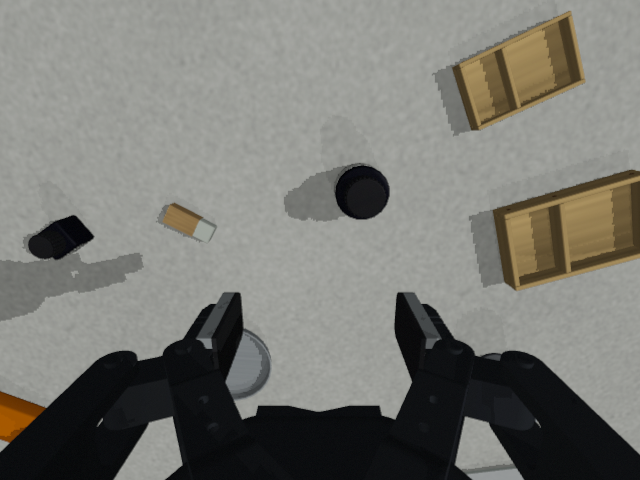

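The cap fits at (0.427,0.179), 39 mm across, image (362,192). I'll lower over it and grip.

>>> servo_tool(
  commands=[
    [[-0.08,0.38,-0.25,0],[-0.08,0.38,-0.5,0],[-0.08,0.38,-0.8,0],[-0.08,0.38,-1,0],[-0.08,0.38,-1,0],[-0.08,0.38,-1,0]],
  ],
)

```text
time_s: 20.53
position: [0.4267, 0.1791, 0.1229]
ee_rot: [-0.001, 0.048, 0.999, -0.001]
contact_force: [-0.1, -0.5, 1.1]
finger_gap: 0.0686
grasp_force: 0.0
```

```bash
python3 - <<'E'
from h import *
im,d,c=look('w11',['ink_large'])
P=cloud(d,c)
m=(P[...,2]>.058)&(P[...,2]<.074)&(np.hypot(P[...,0]-.427,P[...,1]-.179)<.035)
Q=P[m];print(len(Q),Q[:,:2].mean(0),Q.min(0),Q.max(0))
E
```

```text
tcp [0.4277 0.1796 0.1241] closing 84.53 t 20.5833 gap 0.06830180042978896
call ink_large 0.57 [237. 320.] [0.415 0.182 0.069] [0.436 0.181]
call ink_large 0.67 [225. 319.] [0.41  0.182 0.059] [0.426 0.181]
call ink_large 0.34 [457. 497.] [0.668 0.33  0.018] [0.691 0.341]
2930 [0.42635747 0.18001108] [0.40825834 0.16018462 0.05802656] [0.44762047 0.19933621 0.07017598]
```

View pics/w11.png

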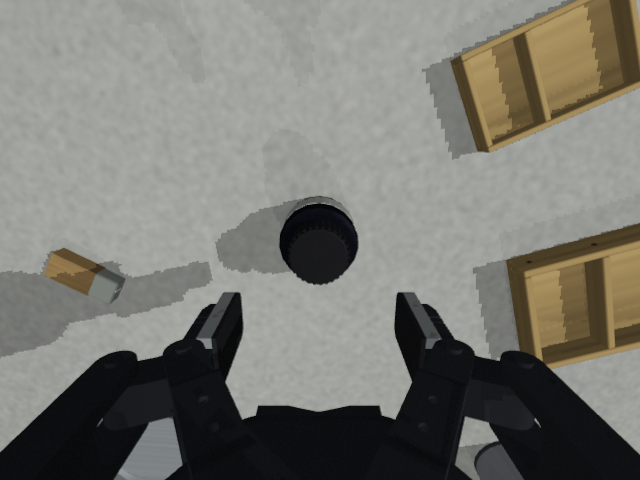

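The cap is centred at (319,250). I'll lower, grip and lift gently.

>>> servo_tool(
  commands=[
    [[0,0,-0.2,0],[0,0,-0.4,0],[0,0,-0.55,0],[0,0,-0.66,0],[0,0,-0.66,0],[0,0,-0.66,0]],
  ],
)

```text
time_s: 21.18
position: [0.4278, 0.18, 0.0451]
ee_rot: [0.0, 0.047, 0.999, 0.0]
contact_force: [-0.1, 0.8, -0.1]
finger_gap: 0.0681
grasp_force: 0.0
```

>>> servo_tool(
  commands=[
    [[0,0,0,0],[0,0,0,0],[0,0,0,0],[0,0,0,0],[0,0,0,0],[0,0,0,0]],
  ],
  gripper=0,
)

```text
time_s: 21.68
position: [0.428, 0.1802, 0.0456]
ee_rot: [0.001, 0.047, 0.999, 0.001]
contact_force: [-2.3, -1.3, 11.0]
finger_gap: 0.036
grasp_force: 58.9
```

>>> servo_tool(
  commands=[
    [[0,0,0.1,0],[0,0,0.25,0],[0,0,0.5,0],[0,0,0.75,0],[0,0,0.9,0],[0,0,1,0],[0,0,1,0]],
  ],
)

```text
time_s: 22.27
position: [0.4285, 0.1805, 0.167]
ee_rot: [0.002, 0.047, 0.999, 0.002]
contact_force: [1.0, 0.2, -0.9]
finger_gap: 0.0359
grasp_force: 60.7
```

>>> servo_tool(
  commands=[
    [[0.1,0.2,0.1,0.05],[0.2,0.4,0.3,0.1],[0.25,0.6,0.4,0.15],[0.25,0.8,0.5,0.19],[0.25,0.95,0.5,0.19],[0.25,1,0.5,0.19],[0.25,1,0.5,0.19]],
  ],
)

```text
time_s: 22.85
position: [0.456, 0.3008, 0.2225]
ee_rot: [-0.001, -0.102, 0.995, -0.001]
contact_force: [0.1, 0.5, -1.5]
finger_gap: 0.0358
grasp_force: 60.6
```

```bash
python3 - <<'E'
from h import *
im,d,c=look('w12',['ink_caddy'])
P=cloud(d,c);h=cv2.cvtColor(im,cv2.COLOR_RGB2HSV)
w=(h[...,1]>60)&(h[...,0]>8)&(h[...,0]<28)
print('caddy',blob(im,c,w&(P[...,2]>.018),np.array([.5,.42]),.026,.105))
m=w&(P[...,2]>.018)&(P[...,2]<.034)&(np.hypot(P[...,0]-.5,P[...,1]-.415)<.11)
print(cv2.minAreaRect((P[m][:,:2]*1000).astype('float32')))
E
```

```text
tcp [0.4562 0.299  0.2225] closing 101.63 t 22.9 gap 0.03613589678168156
call ink_caddy 0.65 [293. 586.] [0.494 0.622 0.01 ] [0.498 0.631]
call ink_caddy 0.61 [262. 427.] [0.496 0.433 0.006] [0.498 0.435]
call ink_caddy 0.83 [290. 611.] [0.481 0.634 0.023] [0.488 0.657]
call ink_caddy 0.66 [ 87. 386.] [0.329 0.34  0.005] [0.328 0.341]
call ink_caddy 0.56 [264. 409.] [0.503 0.413 0.006] [0.505 0.415]
caddy (array([0.49851007, 0.4140882 ]), 153.87071228027344, 98.24824523925781, -78.27123355865479, 2952)
((499.8843078613281, 414.66485595703125), (96.10408020019531, 153.84051513671875), 11.53640079498291)
```

View pics/w12.png

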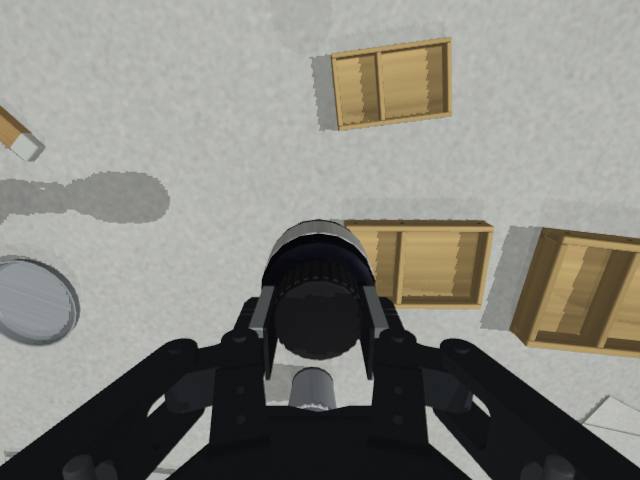

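The caddy fits at (0.4995,0.4145), yaw 11.6°, 96×154 mm, which matches the given size; it is in the picture at (415,265). The bottle hangs upright. The large bay centre is (0.494,0.443).

>>> servo_tool(
  commands=[
    [[0.1,0.2,0,0],[0.2,0.45,0,0],[0.31,0.7,0,0],[0.31,0.9,-0.05,0],[0.31,1,-0.1,0],[0.31,1,-0.1,0]],
  ],
)

```text
time_s: 23.5
position: [0.4927, 0.4211, 0.2095]
ee_rot: [-0.001, -0.103, 0.995, -0.001]
contact_force: [-0.9, -0.2, -2.2]
finger_gap: 0.0359
grasp_force: 60.6
```

>>> servo_tool(
  commands=[
    [[0,0.1,-0.1,0],[0,0.2,-0.3,0],[0,0.2,-0.5,0],[0,0.2,-0.7,0],[0,0.2,-0.9,0],[0,0.2,-0.9,0],[0,0.2,-0.9,0]],
  ],
)

```text
time_s: 24.08
position: [0.494, 0.4418, 0.1031]
ee_rot: [-0.001, -0.101, 0.995, -0.001]
contact_force: [1.0, 0.3, -0.8]
finger_gap: 0.0358
grasp_force: 60.7
```

```bash
python3 - <<'E'
from h import *
im,d,c=look('w13',[])
P=cloud(d,c);h=cv2.cvtColor(im,cv2.COLOR_RGB2HSV)
w=(h[...,1]>60)&(h[...,0]>8)&(h[...,0]<28)
m=w&(P[...,2]>.018)&(P[...,2]<.034)&(np.hypot(P[...,0]-.5,P[...,1]-.415)<.11)
print(cv2.minAreaRect((P[m][:,:2]*1000).astype('float32')))
E
```

```text
tcp [0.495  0.4427 0.1047] closing 101.59 t 24.1333 gap 0.03628975837515428
((500.7109680175781, 417.6814270019531), (95.99950408935547, 153.7604217529297), 11.787229537963867)
```

View pics/w13.png

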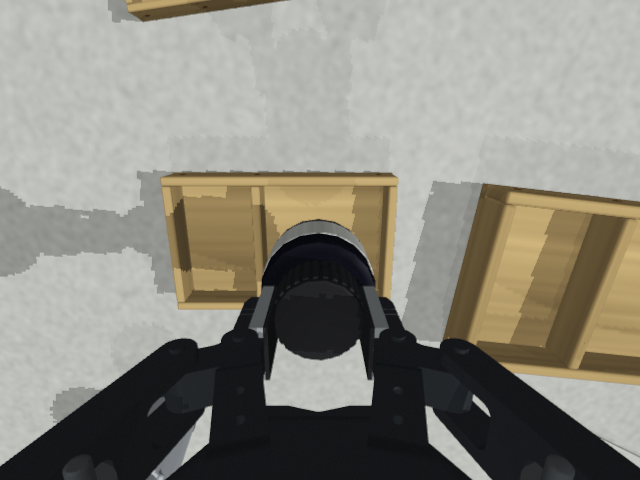

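The bottle is over the large bay (bay columns 262–385, bottle centred at 318). I'll lower gently.

>>> servo_tool(
  commands=[
    [[0,0.02,-0.1,0],[0,0.02,-0.2,0],[0,0.02,-0.3,0],[0,0.02,-0.37,0],[0,0.02,-0.41,0],[0,0.02,-0.42,0],[0,0.02,-0.43,0],[0,0.02,-0.44,0],[0,0.02,-0.44,0]],
  ],
)

```text
time_s: 24.88
position: [0.4948, 0.4462, 0.0519]
ee_rot: [0.0, -0.102, 0.995, 0.0]
contact_force: [0.7, -0.5, -1.6]
finger_gap: 0.036
grasp_force: 60.8
```

>>> servo_tool(
  commands=[
    [[0,0,-0.005,0],[0,0,-0.01,0],[0,0,-0.01,0],[0,0,-0.01,0]],
  ],
)

```text
time_s: 25.22
position: [0.495, 0.4463, 0.0518]
ee_rot: [0.001, -0.102, 0.995, 0.001]
contact_force: [-2.4, -2.7, 8.6]
finger_gap: 0.036
grasp_force: 62.0
```

Touching, at 8.6 N. I'll open the fingers.

>>> servo_tool(
  commands=[
    [[0,0,0,0],[0,0,0,0],[0,0,0,0],[0,0,0,0],[0,0,0,0]],
  ],
  gripper=0.7,
)

```text
time_s: 25.63
position: [0.4943, 0.4462, 0.05]
ee_rot: [-0.0, -0.102, 0.995, -0.0]
contact_force: [0.0, -0.3, -1.1]
finger_gap: 0.0602
grasp_force: 0.0
```

>>> servo_tool(
  commands=[
    [[0,0,0.15,0],[0,0,0.4,0],[0,0,0.7,0],[0,0,1,0],[0,0,1,0]],
  ],
)

```text
time_s: 26.05
position: [0.4976, 0.4481, 0.1778]
ee_rot: [0.004, -0.101, 0.995, 0.003]
contact_force: [1.1, 0.7, 0.8]
finger_gap: 0.06
grasp_force: 0.0
```

>>> servo_tool(
  commands=[
    [[0,-0.3,0.3,0],[-0.1,-0.6,0.4,0],[-0.1,-1,0.4,0],[-0.1,-1,0.4,0],[-0.1,-1,0.4,0]],
  ],
)

```text
time_s: 26.47
position: [0.4833, 0.3216, 0.2191]
ee_rot: [0.0, -0.099, 0.995, 0.0]
contact_force: [0.7, 0.6, 0.7]
finger_gap: 0.0597
grasp_force: 0.0
```

```bash
python3 - <<'E'
from h import *
im,d,c=look('w14',['ink_large'])
P=cloud(d,c)
m=(P[...,2]>.062)&(P[...,2]<.082)&(np.hypot(P[...,0]-.4945,P[...,1]-.4455)<.05)
Q=P[m];print(len(Q),Q[:,:2].mean(0),Q.min(0),Q.max(0),np.median(Q[:,2]))
E
```

```text
tcp [0.4828 0.3245 0.2187] closing 101.49 t 26.5167 gap 0.059714635192069175
call ink_large 0.91 [243. 437.] [0.483 0.434 0.071] [0.501 0.464]
call ink_large 0.69 [236. 429.] [0.482 0.433 0.051] [0.494 0.453]
1486 [0.49181818 0.44676024] [0.47358272 0.42916431 0.06209059] [0.51281628 0.46811434 0.07457473] 0.0723442707711335
```

The large bottle stands upright in its bay (cap top z 0.072). Next is the small bottle.

>>> servo_tool(
  commands=[
    [[-0.1,-0.3,0.1,0],[-0.1,-0.6,0.2,0],[-0.1,-1,0.2,-0.06],[-0.1,-1,0.2,-0.1]],
  ],
)

```text
time_s: 26.95
position: [0.4711, 0.2004, 0.2426]
ee_rot: [0.0, -0.019, 1.0, -0.001]
contact_force: [0.7, -0.2, -1.1]
finger_gap: 0.0596
grasp_force: 0.0
```

>>> servo_tool(
  commands=[
    [[-0.1,-0.35,0,0],[-0.1,-0.7,0,0],[-0.1,-1,0,0],[-0.1,-1,0,0]],
  ],
)

```text
time_s: 27.28
position: [0.4585, 0.08, 0.2423]
ee_rot: [0.0, -0.02, 1.0, -0.001]
contact_force: [1.1, 0.2, 0.6]
finger_gap: 0.0591
grasp_force: 0.0
```

>>> servo_tool(
  commands=[
    [[-0.1,-0.35,0,0],[-0.1,-0.7,0,0],[-0.1,-1,0,0],[-0.1,-1,0,0],[-0.1,-1,0,0]],
  ],
)

```text
time_s: 27.7
position: [0.447, -0.0348, 0.2422]
ee_rot: [0.0, -0.022, 1.0, -0.0]
contact_force: [-0.4, 0.6, 0.2]
finger_gap: 0.0601
grasp_force: 0.0
```

```bash
python3 - <<'E'
from h import *
im,d,c=look('w15',['ink_small','eraser','dish'])
P=cloud(d,c)
near=np.hypot(P[...,0]-.442,P[...,1]+.157)<.06
for lo,hi in ((.045,.065),(.024,.04)):
    Q=P[near&(P[...,2]>lo)&(P[...,2]<hi)];print(len(Q),Q[:,:2].mean(0),Q.min(0),Q.max(0),cv2.minAreaRect((Q[:,:2]*1000).astype('float32')))
Q=P[near&(P[...,2]>.024)&(P[...,2]<.065)];print(cv2.minAreaRect((Q[:,:2]*1000).astype('float32')))
n=np.hypot(P[...,0]-.445,P[...,1]+.015)<.05
Q=P[n&(P[...,2]>.008)&(P[...,2]<.02)];print('eraser',len(Q),cv2.minAreaRect((Q[:,:2]*1000).astype('float32')))
cv2.imwrite('pics/w15c.png',cv2.resize(im[120:380,140:600][:,:,::-1],(800,452)))
E
```

```text
tcp [ 0.447  -0.0332  0.2421] closing 92.66 t 27.75 gap 0.05986176388373556
call ink_small 0.59 [196. 205.] [ 0.439 -0.145  0.052] [ 0.449 -0.162]
call ink_small 0.44 [232.  43.] [ 0.496 -0.341  0.018] [ 0.502 -0.356]
call ink_small 0.74 [386. 584.] [0.673 0.324 0.02 ] [0.69  0.344]
call ink_small 0.69 [194. 213.] [ 0.44  -0.143  0.035] [ 0.446 -0.154]
call eraser 0.81 [199. 333.] [ 0.443 -0.018  0.015] [ 0.446 -0.017]
call eraser 0.73 [199. 335.] [ 0.444 -0.015  0.013] [ 0.446 -0.015]
call dish 0.62 [348. 337.] [0.643 0.001 0.003] [0.645 0.001]
call dish 0.8 [343. 335.] [ 0.636 -0.003  0.002] [ 0.638 -0.003]
633 [ 0.44668966 -0.15268346] [ 0.4341225  -0.16786568  0.04527141] [ 0.46094689 -0.14068754  0.05686136] ((447.5350646972656, -154.2298583984375), (27.096736907958984, 26.88495635986328), 88.81226348876953)
505 [ 0.44261398 -0.14695819] [ 0.42617833 -0.17459712  0.02423919] [ 0.46809484 -0.13220864  0.03996165] ((447.3435974121094, -153.54112243652344), (34.16721725463867, 33.49370193481445), 27.051992416381836)
((447.3435974121094, -153.54112243652344), (34.16721725463867, 33.49370193481445), 27.051992416381836)
eraser 1017 ((447.7265319824219, -14.418350219726562), (56.043006896972656, 22.635051727294922), 55.47294235229492)
```

View pics/w15.png

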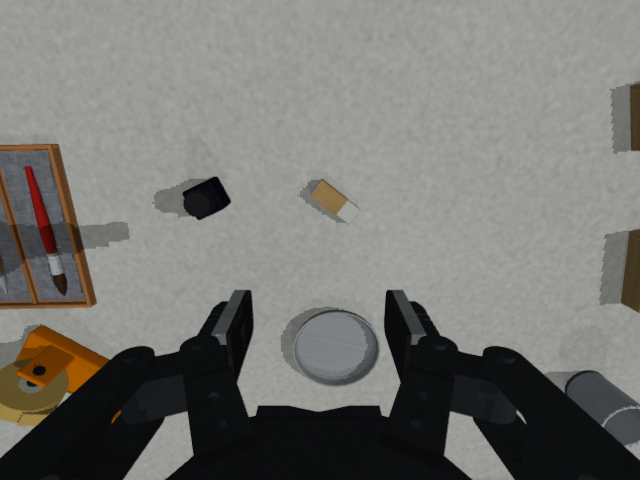

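The small bottle fits at (0.4475,−0.154), yaw 27°; the eraser at (0.4477,−0.0144), long axis 55.5°; the dish at about (0.638,−0.003). The sizes match. I'll go down to the small bottle.

>>> servo_tool(
  commands=[
    [[0,-0.35,0,0.08],[0,-0.7,0,0.16],[0,-1,-0.3,0.24],[0,-1,-0.6,0.27],[0,-1,-0.9,0.27],[0,-1,-1,0.27],[0,-1,-1,0.27]],
  ],
)

```text
time_s: 28.63
position: [0.4427, -0.1537, 0.1169]
ee_rot: [-0.005, -0.233, 0.972, 0.001]
contact_force: [-0.6, 0.7, 0.9]
finger_gap: 0.0599
grasp_force: 0.0
```

```bash
python3 - <<'E'
from h import *
im,d,c=look('w16',[])
P=cloud(d,c)
near=np.hypot(P[...,0]-.4475,P[...,1]+.154)<.028
for lo,hi in ((.045,.062),(.024,.04)):
    Q=P[near&(P[...,2]>lo)&(P[...,2]<hi)];print(len(Q),Q[:,:2].mean(0),Q.min(0),Q.max(0),cv2.minAreaRect((Q[:,:2]*1000).astype('float32')))
E
```

```text
tcp [ 0.444  -0.1538  0.1198] closing 116.89 t 28.6833 gap 0.06006487008238952
1414 [ 0.44694012 -0.15690098] [ 0.43490481 -0.16969835  0.04501043] [ 0.46199257 -0.14254938  0.05956228] ((448.35882568359375, -156.14926147460938), (27.131643295288086, 26.973472595214844), 86.73146057128906)
984 [ 0.44031719 -0.15988565] [ 0.4269197  -0.1776399   0.02400731] [ 0.46976062 -0.13460893  0.03979512] ((447.8921813964844, -156.387939453125), (33.45489501953125, 33.7052116394043), 26.529251098632812)
```

>>> servo_tool(
  commands=[
    [[0.02,-0.02,-0.2,0],[0.02,-0.02,-0.4,0],[0.02,-0.02,-0.55,0],[0.02,-0.02,-0.65,0],[0.02,-0.02,-0.69,0],[0.02,-0.02,-0.69,0]],
  ],
)

```text
time_s: 29.18
position: [0.4498, -0.1556, 0.0402]
ee_rot: [0.001, -0.234, 0.972, 0.0]
contact_force: [0.4, -0.4, 0.2]
finger_gap: 0.0597
grasp_force: 0.0
```

>>> servo_tool(
  commands=[
    [[0,0,0,0],[0,0,0,0],[0,0,0,0],[0,0,0,0],[0,0,0,0],[0,0,0,0]],
  ],
  gripper=0,
)

```text
time_s: 29.68
position: [0.4497, -0.1561, 0.0407]
ee_rot: [0.001, -0.233, 0.972, 0.0]
contact_force: [-1.6, 1.9, 9.9]
finger_gap: 0.0234
grasp_force: 58.3
```

>>> servo_tool(
  commands=[
    [[0,0,0.1,0],[0,0,0.25,0],[0,0,0.5,0],[0,0,0.75,0],[0,0,0.9,0],[0,0,1,0],[0,0,1,0]],
  ],
)

```text
time_s: 30.27
position: [0.4502, -0.1567, 0.1621]
ee_rot: [0.002, -0.233, 0.972, -0.0]
contact_force: [0.8, -0.7, -0.6]
finger_gap: 0.0234
grasp_force: 59.2
```

>>> servo_tool(
  commands=[
    [[0.05,0.2,0.2,0],[0.1,0.45,0.4,-0.06],[0.12,0.7,0.5,-0.12],[0.12,1,0.5,-0.17],[0.12,1,0.5,-0.17]],
  ],
)

```text
time_s: 30.68
position: [0.4635, -0.0286, 0.2191]
ee_rot: [0.0, -0.102, 0.995, 0.002]
contact_force: [0.1, -0.4, -2.0]
finger_gap: 0.0233
grasp_force: 59.2
```

>>> servo_tool(
  commands=[
    [[0.05,0.3,0,0],[0.1,0.6,0,0],[0.12,1,0,0],[0.12,1,0,0]],
  ],
)

```text
time_s: 31.02
position: [0.4771, 0.0911, 0.2182]
ee_rot: [-0.001, -0.106, 0.994, 0.001]
contact_force: [-1.2, 0.9, -0.9]
finger_gap: 0.0235
grasp_force: 59.3
```

>>> servo_tool(
  commands=[
    [[0.05,0.3,0,0],[0.1,0.6,0,0],[0.12,1,0,0],[0.12,1,0,0]],
  ],
)

```text
time_s: 31.35
position: [0.4909, 0.2115, 0.2179]
ee_rot: [-0.001, -0.106, 0.994, 0.001]
contact_force: [-0.2, 1.2, -1.2]
finger_gap: 0.0234
grasp_force: 59.3
```

>>> servo_tool(
  commands=[
    [[0.05,0.3,0,0],[0.1,0.6,0,0],[0.12,0.8,0,0],[0.12,1,0,0],[0.12,1,0,0],[0.12,1,0,0]],
  ],
)

```text
time_s: 31.85
position: [0.5055, 0.3247, 0.2178]
ee_rot: [-0.001, -0.103, 0.995, -0.001]
contact_force: [-0.4, -0.9, -2.0]
finger_gap: 0.0234
grasp_force: 59.3
```

```bash
python3 - <<'E'
from h import *
im,d,c=look('w17',[])
P=cloud(d,c);h=cv2.cvtColor(im,cv2.COLOR_RGB2HSV)
w=(h[...,1]>60)&(h[...,0]>8)&(h[...,0]<28)
m=w&(P[...,2]>.018)&(P[...,2]<.034)&(np.hypot(P[...,0]-.5,P[...,1]-.415)<.11)
print(cv2.minAreaRect((P[m][:,:2]*1000).astype('float32')))
E
```

```text
tcp [0.5059 0.323  0.2182] closing 101.73 t 31.9 gap 0.023403891114913276
((500.5055847167969, 415.04541015625), (95.94148254394531, 153.82737731933594), 11.396636009216309)
```

View pics/w17.png

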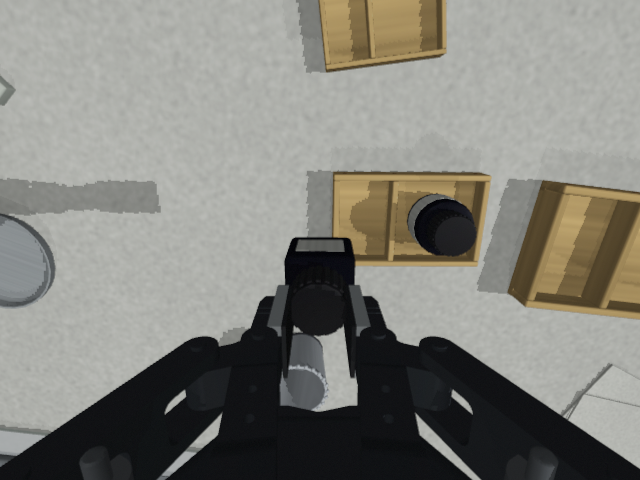

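The large bottle stands in its bay at (440,225), and the small bottle hangs upright and square with the caddy. The small bay centre is (0.509,0.371).

>>> servo_tool(
  commands=[
    [[0.03,0.2,0,0],[0.03,0.4,-0.15,0],[0.03,0.4,-0.35,0],[0.03,0.4,-0.55,0],[0.03,0.4,-0.75,0],[0.03,0.4,-0.95,0],[0.03,0.4,-1,0],[0.03,0.4,-1,0]],
  ],
)

```text
time_s: 32.57
position: [0.5092, 0.3695, 0.0976]
ee_rot: [-0.001, -0.101, 0.995, -0.001]
contact_force: [0.1, -0.9, -1.3]
finger_gap: 0.0234
grasp_force: 59.3
```

>>> servo_tool(
  commands=[
    [[0,0,-0.1,0],[0,0,-0.2,0],[0,0,-0.28,0],[0,0,-0.34,0],[0,0,-0.38,0],[0,0,-0.4,0],[0,0,-0.41,0],[0,0,-0.42,0],[0,0,-0.42,0]],
  ],
)

```text
time_s: 33.32
position: [0.5101, 0.3718, 0.049]
ee_rot: [0.0, -0.102, 0.995, 0.0]
contact_force: [0.2, -0.2, -0.5]
finger_gap: 0.0231
grasp_force: 59.3
```

>>> servo_tool(
  commands=[
    [[0,0,-0.01,0],[0,0,-0.02,0],[0,0,-0.02,0],[0,0,-0.02,0]],
  ],
)

```text
time_s: 33.65
position: [0.5101, 0.372, 0.0469]
ee_rot: [0.0, -0.102, 0.995, 0.0]
contact_force: [-0.6, -0.4, 2.7]
finger_gap: 0.0232
grasp_force: 59.6
```

>>> servo_tool(
  commands=[
    [[0,0,0,0],[0,0,0,0],[0,0,0,0],[0,0,0,0],[0,0,0,0]],
  ],
  gripper=0.48,
)

```text
time_s: 34.07
position: [0.5099, 0.3717, 0.0464]
ee_rot: [-0.0, -0.102, 0.995, -0.0]
contact_force: [-0.1, 0.2, -0.5]
finger_gap: 0.0412
grasp_force: 0.0
```

>>> servo_tool(
  commands=[
    [[0,0,0.15,0],[0,0,0.4,0],[0,0,0.7,0],[0,0,1,0],[0,0,1,0]],
  ],
)

```text
time_s: 34.48
position: [0.5134, 0.3731, 0.1737]
ee_rot: [0.004, -0.101, 0.995, 0.003]
contact_force: [0.6, 0.1, -0.1]
finger_gap: 0.0412
grasp_force: 0.0
```

>>> servo_tool(
  commands=[
    [[-0.1,-0.3,0.2,-0.04],[-0.1,-0.6,0.3,-0.12],[-0.1,-1,0.4,-0.2],[-0.1,-1,0.4,-0.28],[-0.1,-1,0.4,-0.28]],
  ],
)

```text
time_s: 34.9
position: [0.4989, 0.2479, 0.2158]
ee_rot: [0.001, 0.124, 0.992, 0.001]
contact_force: [0.7, 0.4, 0.4]
finger_gap: 0.0411
grasp_force: 0.0
```

```bash
python3 - <<'E'
from h import *
im,d,c=look('w18',['ink_large','ink_small'])
P=cloud(d,c)
for x,y,lo,hi in ((.493,.4465,.064,.08),(.509,.371,.053,.066)):
    Q=P[(np.hypot(P[...,0]-x,P[...,1]-y)<.028)&(P[...,2]>lo)&(P[...,2]<hi)];print(len(Q),np.median(Q[:,2]),cv2.minAreaRect((Q[:,:2]*1000).astype('float32')))
E
```

```text
tcp [0.4983 0.2505 0.2151] closing 76.32 t 34.95 gap 0.04094105364184208
call ink_large 0.65 [153. 524.] [0.483 0.431 0.068] [0.497 0.469]
call ink_large 0.77 [151. 505.] [0.481 0.425 0.049] [0.49 0.45]
call ink_small 0.82 [186. 444.] [0.497 0.366 0.058] [0.511 0.385]
call ink_small 0.92 [178. 438.] [0.493 0.368 0.039] [0.501 0.38 ]
1957 0.07195960141579172 ((491.4287109375, 447.63409423828125), (38.68544387817383, 38.92771911621094), 65.85639190673828)
764 0.05993330673356689 ((505.5513610839844, 375.1412353515625), (26.472877502441406, 26.714645385742188), 71.37841033935547)
```

>>> servo_tool(
  commands=[
    [[-0.2,-0.3,0,-0.08],[-0.2,-0.6,0,-0.16],[-0.2,-1,0,-0.24],[-0.2,-1,0,-0.32],[-0.2,-1,0,-0.4],[-0.2,-1,0,-0.48],[-0.2,-1,0,-0.56],[-0.2,-1,0,-0.61]],
  ],
)

```text
time_s: 35.82
position: [0.4739, 0.1326, 0.2142]
ee_rot: [0.0, 0.564, 0.826, -0.0]
contact_force: [-0.0, 0.1, 0.9]
finger_gap: 0.0409
grasp_force: 0.0
```

>>> servo_tool(
  commands=[
    [[-0.2,-0.3,0,-0.08],[-0.2,-0.6,0,-0.16],[-0.2,-1,0,-0.24],[-0.2,-1,0,-0.32],[-0.2,-1,0,-0.4],[-0.2,-1,0,-0.48],[-0.2,-1,0,-0.56],[-0.2,-1,-0.3,-0.62],[-0.2,-1,-0.6,-0.62],[-0.2,-1,-0.6,-0.62]],
  ],
)

```text
time_s: 36.65
position: [0.4468, 0.0128, 0.1379]
ee_rot: [-0.001, 0.883, 0.469, -0.004]
contact_force: [-1.0, 0.8, 0.3]
finger_gap: 0.0409
grasp_force: 0.0
```

```bash
python3 - <<'E'
from h import *
im,d,c=look('w19',['eraser','dish'])
P=cloud(d,c)
Q=P[(np.hypot(P[...,0]-.4477,P[...,1]+.0144)<.04)&(P[...,2]>.008)&(P[...,2]<.02)];print(len(Q),cv2.minAreaRect((Q[:,:2]*1000).astype('float32')))
E
```

```text
tcp [0.448  0.0116 0.1406] closing -34.13 t 36.7 gap 0.04105799488316034
call eraser 0.57 [250. 339.] [ 0.452 -0.014  0.016] [ 0.45  -0.019]
call eraser 0.92 [247. 339.] [ 0.453 -0.012  0.016] [ 0.451 -0.017]
call dish 0.71 [101. 549.] [ 0.647 -0.005  0.008] [ 0.651 -0.008]
call dish 0.87 [110. 537.] [ 0.638 -0.007  0.005] [ 0.641 -0.008]
1728 ((449.5570373535156, -17.315692901611328), (55.80994415283203, 22.461923599243164), 54.92695617675781)
```

Both bottles stand upright at the right heights, 72 and 60 mm. The eraser fits at (0.4495,−0.017); I'll grip it.

>>> servo_tool(
  commands=[
    [[0.01,-0.23,-0.1,-0.01],[0.01,-0.23,-0.3,-0.01],[0.01,-0.23,-0.55,-0.01],[0.01,-0.23,-0.8,-0.01],[0.01,-0.23,-1,-0.01],[0.01,-0.23,-1,-0.01],[0.01,-0.23,-1,-0.01]],
  ],
)

```text
time_s: 37.48
position: [0.4517, -0.0161, 0.0235]
ee_rot: [0.0, 0.887, 0.461, 0.0]
contact_force: [0.2, -0.9, 0.8]
finger_gap: 0.0412
grasp_force: 0.0
```

>>> servo_tool(
  commands=[
    [[0,0,-0.06,0],[0,0,-0.1,0],[0,0,-0.1,0]],
  ],
)

```text
time_s: 37.73
position: [0.4518, -0.0154, 0.011]
ee_rot: [0.0, 0.887, 0.461, 0.001]
contact_force: [-0.4, -0.4, 0.8]
finger_gap: 0.0411
grasp_force: 0.0
```

>>> servo_tool(
  commands=[
    [[0,0,0,0],[0,0,0,0],[0,0,0,0],[0,0,0,0],[0,0,0,0]],
  ],
  gripper=0,
)

```text
time_s: 38.15
position: [0.4515, -0.0157, 0.0113]
ee_rot: [-0.0, 0.888, 0.461, 0.001]
contact_force: [-0.9, 1.1, 7.8]
finger_gap: 0.0186
grasp_force: 58.4
```

>>> servo_tool(
  commands=[
    [[0,0,0.25,0],[0,0,0.5,0],[0,0,0.8,0],[0,0,1,0],[0,0,1,0]],
  ],
)

```text
time_s: 38.57
position: [0.4534, -0.0164, 0.1344]
ee_rot: [0.001, 0.888, 0.461, 0.003]
contact_force: [1.9, -0.4, 0.4]
finger_gap: 0.0181
grasp_force: 58.7
```

>>> servo_tool(
  commands=[
    [[0.3,0,0,0],[0.6,0,0,0],[1,0,0,0.07],[1,0,0,0.14],[1,0,0,0.14]],
  ],
)

```text
time_s: 38.98
position: [0.5733, -0.0162, 0.1303]
ee_rot: [0.001, 0.83, 0.558, 0.0]
contact_force: [-0.3, -0.6, 0.6]
finger_gap: 0.0182
grasp_force: 58.8
```

```bash
python3 - <<'E'
from h import *
im,d,c=look('w20',['eraser','dish'])
P=cloud(d,c);
m=(np.hypot(P[...,0]-.638,P[...,1]+.003)<.075)&(P[...,2]>.010)&(P[...,2]<.022)
Q=P[m];print(len(Q),cv2.minEnclosingCircle((Q[:,:2]*1000).astype('float32')))
E
```

```text
tcp [ 0.5713 -0.0165  0.1301] closing -22.59 t 39.0333 gap 0.018147030781463902
call eraser 0.58 [298. 317.] [ 0.573 -0.013  0.133] [ 0.546 -0.078]
call eraser 0.83 [296. 315.] [ 0.573 -0.013  0.131] [ 0.545 -0.075]
call dish 0.97 [185. 387.] [ 0.637 -0.005  0.003] [ 0.637 -0.006]
call dish 0.88 [187. 383.] [ 0.633 -0.005  0.004] [ 0.633 -0.006]
2745 ((635.4555053710938, -5.206088542938232), 55.91452407836914)
```

View pics/w20.png

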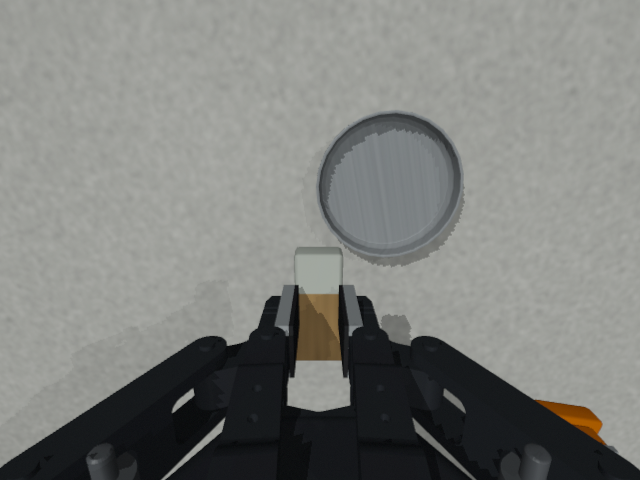

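The dish fits at (0.6355,−0.005), radius 56 mm, image (390,185). The eraser is held flat. I'll lower it into the dish.

>>> servo_tool(
  commands=[
    [[0.3,0.09,0,0],[0.53,0.09,-0.1,0],[0.53,0.09,-0.3,0],[0.53,0.09,-0.5,0],[0.53,0.09,-0.7,0],[0.53,0.09,-0.85,0],[0.53,0.09,-0.93,0],[0.53,0.09,-0.95,0],[0.53,0.09,-0.96,0],[0.53,0.09,-0.96,0]],
  ],
)

```text
time_s: 40.07
position: [0.6352, -0.0052, 0.0163]
ee_rot: [0.0, 0.832, 0.555, 0.0]
contact_force: [-0.2, -0.8, -0.8]
finger_gap: 0.0183
grasp_force: 58.8
```

>>> servo_tool(
  commands=[
    [[0,0,0,0],[0,0,0,0],[0,0,0,0],[0,0,0,0]],
  ],
  gripper=0.4,
)

```text
time_s: 40.4
position: [0.635, -0.005, 0.0159]
ee_rot: [0.0, 0.832, 0.555, 0.0]
contact_force: [0.1, 0.3, 0.0]
finger_gap: 0.034
grasp_force: 0.0
```

>>> servo_tool(
  commands=[
    [[0,0,0.25,0],[0,0,0.6,0],[0,0,1,0],[0,0,1,0]],
  ],
)

```text
time_s: 40.73
position: [0.6379, -0.0066, 0.1423]
ee_rot: [0.003, 0.832, 0.555, 0.004]
contact_force: [2.0, -0.8, -0.2]
finger_gap: 0.0336
grasp_force: 0.0
```

>>> servo_tool(
  commands=[
    [[-0.3,0,0.4,0],[-0.6,0,0.8,0],[-0.9,0,1,0],[-0.9,0,1,0],[-0.9,0,1,0]],
  ],
)

```text
time_s: 41.15
position: [0.5246, -0.0059, 0.2589]
ee_rot: [-0.001, 0.832, 0.555, 0.002]
contact_force: [-0.0, -0.0, -0.1]
finger_gap: 0.0342
grasp_force: 0.0
```

```bash
python3 - <<'E'
from h import *
im,d,c=look('w21',['eraser','dish'])
P=cloud(d,c)
m=(np.hypot(P[...,0]-.6355,P[...,1]+.005)<.046)&(P[...,2]>.011)&(P[...,2]<.024)
Q=P[m];print(len(Q),np.median(Q[:,2]),cv2.minAreaRect((Q[:,:2]*1000).astype('float32')))
im2,d2=grab_frame('scene');save('scene2',im2)
E
```

```text
tcp [ 0.5262 -0.0046  0.2575] closing -22.48 t 41.2 gap 0.034372524903821394
call eraser 0.8 [163. 410.] [ 0.639 -0.004  0.015] [ 0.642 -0.007]
call eraser 0.42 [159. 421.] [ 0.654 -0.007  0.002] [ 0.655 -0.007]
call eraser 0.41 [443. 442.] [ 0.558 -0.408  0.013] [ 0.559 -0.423]
call eraser 0.87 [162. 408.] [ 0.636 -0.002  0.015] [ 0.64  -0.004]
call dish 0.75 [157. 420.] [ 0.651 -0.002  0.015] [ 0.654 -0.005]
call dish 0.64 [161. 406.] [ 0.635 -0.     0.017] [ 0.638 -0.003]
1049 0.015479857080671955 ((637.3341064453125, -6.642637252807617), (55.03038787841797, 23.065677642822266), 67.46662139892578)
```

View pics/scene2.png

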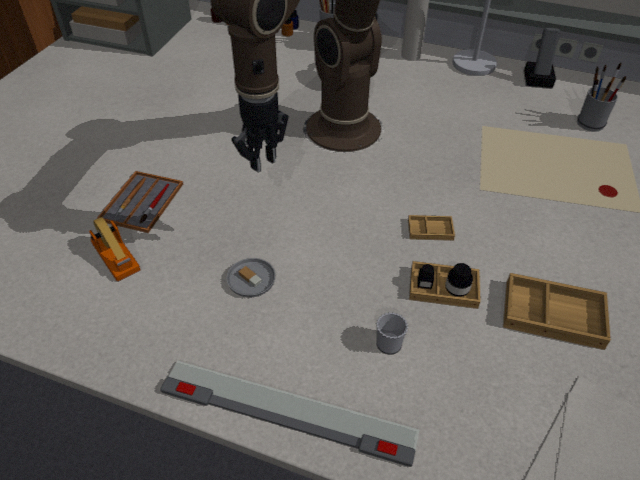

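Everything is in its place: pen and brush in the tray (145,198), both bottles upright in the middle caddy (445,280), and the eraser flat in the dish (250,275). The cup and tape dispenser have not moved, and the arm is clear.

```bash
python3 -c "
from bench import sign_off
print(sign_off())"
```

```text
the job is handed in; nothing more can be done
None
```

The job is done and handed in at about 41 s: the pen and brush are in the tray with tips away from the robot, both ink bottles are upright in their caddy bays, the eraser is flat in the dish, and the rinse cup and tape dispenser were left alone.

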